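# Regrip the lid lever in the sloped stand and prise open the cooling box

## Robot

A 6-joint arm with a two-finger parallel gripper is mounted at the origin on the work surface. World frame = base frame: x ahead of the robot, y to its left, z up, the work surface at z = 0. Lengths are in m, angles in rad, forces in N, time in s.
With the tool pointing down it reaches from about 0.375 to 0.9 m from the base axis. Payload 3.1 kg.
Tool frame: the origin (TCP) lies on the centre line of the jaws, within the pads' length; the fingertips stand robot.tip_reach ahead of it and the grasp point (between the pads) lies 8 mm behind it (robot.tip_reach is the distance from the TCP to the fingertips, in m); z points along the fingers, y is the line along which they close (so a half turn about z gives the same grasp; the last joint's range is limited). The gripper opens to 87 mm and grips with 3 to 60 N. Pads are 19 mm wide; open, the fingers measure 117 mm over their backs; the gripper's body (75 mm by 190 mm) begins 51 mm behind the grasp point.
Start: joints at [-1.325, 0.527, 1.433, -0, 1.181, -0.178], TCP at [0.257, -0.57, 0.234] pointing down, gripper open.
Joint ranges: [-3.08, 3.08], [-0.75, 2.2], [0.22, 2.44], [-1.43, 4.57], [0, 2.65], [-2.85, 2.85]. Speed limits (rad/s): [2.79, 2.79, 3.14, 3.14, 3.14, 3.14].

## Interface

Orientations are given as a unit quaternion [x, y, z, w].
In Python, from rig import robot gives the robot as it stands.
- The arm moves only by the tool jog_arm, never from a script. Its argument "motion" is one flat list of numbers, 7 for each row, row after row: the shift along the tool's x, y, z scaled (see below), then the turn, a rotation vector about the tool's x, y, z scaled (see below), then the gripper's target within -1 to 1 (shut at 1, half-way at 0, fully open at -1). In form: [x, y, z, rx, ry, rz, hand, x, y, z, rx, ry, rz, hand, ...]. A call has 1 to 12 rows; each row shifts and turns the commanded pose from where the row before left it, along the tool's axes as they then stand; what a row does not reach is not made up. The controller multiplies each number of a shift by 4 cm and each number of a turn by 4 degrees. A row lasts 1/8 s, in which the tool goes at most 62.5 mm and 10.7 degrees, less where a joint would pass 70% of its speed; a pose out of reach is approached as far as the arm can. A call with a number of a shift or a turn outside -1 to 1 is refused whole. A call with a gripper value outside its range is refused whole. The fingers move at their own pace and stop on an object; "grip_force" is the grip in N (left out, the last holds). Time passes only in rows, so rows that do not move let the fingers close. It gives the time, the measured TCP pose, the force, the opening and the grip force at its end, in the units of the state.
- robot.get_obs(): the state, without advancing time (a new reading comes with each control period).
- robot.camera(name): name is "scene" or "top"; returns the picture (400x640x3 uint8, blue, green, red); there is no depth.
- robot.calibration(name): a dict with "fx", "fy", "cx", "cy" (pixels), "R" (3x3) and "t" (3): a world point X has camera coordinates R X + t. Camera axes: x right, y down, z forward; pixel columns grow to the right and rows downward; lengths in m; the calibration is good to about 2 mm. A picture is of the moment at which its call begins. calibration takes no time and is no camera call.
- robot.hand_in(): hands the job in; it is judged then, once.
The state is a dict: "time": time; "q": joint angles; "joint_velocities": joint speeds; "joint_torque": joint torques, N m; "position": TCP position; "tool_rot": TCP orientation; "ft_force": force on the tool from outside, world axes, zero at the start; "moment": the same for the moment, N m; "grip_width": finger opening in m; "grip_force": force on a finger pad.
Only numpy, scipy, OpenCV 4.12 (cv2) and the standard library are available. Lean on these libraries where they do the work, as an engineer would, in place of code of your own. Each camera call takes 0.05 s, during which the arm holds its last target. There are 200 camera calls.

## Task

Open the stuck cover of the white cooling box with the orange-handled lid lever, without touching the box or its cover with the gripper. Take the lever from its flat rest, set it blade down in the trough of the blue sloped stand with its tip against the stop and let go, then regrip it by the free end of the handle, push the blade under the cover's red tab, and lever the cover up until it stands about upright. Finally put the lever back in the sloped stand in the same way, cover left open, and do not disturb the other things on the bench.

Things in the scene. Friction and masses are not known exactly. Their poses are not given: they have to be found in the camera images.
- lever: Loose lid lever, 200 mm long, 0.11 kg, flat underside. Orange handle with black butt: 120 long x 20 wide x 22 high. Steel blade: last 80 mm, 20 wide x 4 thick, underside flush with the handle's. Origin: mid-length, on the underside; x points to the blade tip, z up from the underside. Centre of mass 90 mm from the tip. Starts flat on the rest, underside 18 mm above the bench.
- lever_tip (a point): middle of the blade's tip edge, on the underside (100 mm along the lever's +x); axes as the lever's
- lever_butt (a point): butt end of the handle, on the underside (100 mm along the lever's -x); axes as the lever's
- rest: Fixed flat rest: steel plate 190 x 60 x 3 mm with two black cross bars, tops 18 mm above the bench, at local x = +55 and -85 mm (10 mm wide; 8 mm high end lips 48 mm apart). Origin under its centre; x along the lever lying on it (centred within 5 mm, blade to +x). Between the bars both sides of the handle are free.
- stand: Fixed blue stand, base 150 x 80 x 6 mm. Its trough falls 40 degrees below level towards the stand's +x (roughly away from the robot): flat floor 115 mm long, 26 mm between cheeks that flare and end 21 mm above the floor, a 16 mm high stop at the foot. Above 115 mm nothing is under or beside the lever: 85 mm of handle stand free. Origin under the base; y level across the trough, z up.
- stand_seat (a point): foot of the trough floor, centre, 14 mm above the bench, 61 mm along the stand's +x; the stop's face is 1.5 mm beyond it. The seated lever's tip comes here, the lever's underside on the floor.
- stand_top (a point): point 200 mm up the slope from stand_seat along the floor's line (in the air): where the seated lever's butt comes, underside
- coolbox: White cooling box, fixed, 130 (x) x 180 (y) x 80 mm high, open top closed by the cover. Tubes in an aluminium block inside stay below the rim. Origin under its centre; -x is its front, roughly facing the robot; hinge along the rear (+x) rim.
- cover (a joint): Grey cover's angle in rad: 0 shut (at start), grows as the tab end rises, 1.57 upright, stop at 1.75. Cover 132 x 184 x 8 mm, 0.2 kg, underside 0.5 mm above the rim; stiff hinge (0.28 N m friction), stays where left; lifting it at the tab takes about 3 N.
- cover_tab (a point): middle of the front edge of the red tab, on its underside (80.5 mm above the bench when shut). The tab is 70 mm wide, 8 mm thick, and overhangs the box's front wall by 21 mm (wall plane 21 mm behind this point), free space below it. It moves with the cover; axes as the cover's (those of the box when shut).
- cover_hinge (a point): middle of the hinge axis, 65 mm along the box's +x from its centre, 80 mm above the bench, 151 mm behind cover_tab; axes as the cover's, y along the hinge
- tuberack: bystander: yellow tube rack 75 x 160 x 57 mm, origin under its centre
- whiterack: bystander: white low rack with microtubes 90 x 130 x 35 mm, origin under its centre
- amberbottle: bystander: amber bottle, 66 mm diameter, 150 mm tall, origin under its centre
- jar: bystander: white jar with blue cap, 70 mm diameter, 90 mm tall, origin under its centre
- tipbox: bystander: white tip box with green lid 85 x 120 x 60 mm, origin under its centre
- beaker: bystander: glass beaker, 80 mm diameter, 100 mm tall, origin under its centre
- marker: bystander: blue marker with black cap lying flat, 128 x 14 x 14 mm, origin under the middle of its blue barrel

How it is judged:
On the way, in this order (a step that is already met when the one before it is completed fails the run):
1. the lever is set in the sloped stand, tip at the stop, and let go (distance between lever_tip and stand_seat below 0.015 m and distance between lever_butt and stand_top below 0.02 m and contact force between the fingers and lever below 0.1 N and linear speed of lever below 0.03 m/s), for 0.2 s.
2. the blade of the lever is holding the cover up, more than 0.3 rad open, and the hand holds the lever by the free end of its handle (value of joint cover above 0.3 rad and contact force between lever and cover above 0.2 N and distance between the grasp point and lever_butt below 0.085 m), for 0.1 s.
At the end, for the whole second after the job is handed in: The cover stands open by more than 1.2 rad (69 degrees) and is still; the lever lies in the sloped stand at rest and released, its tip within 15 mm of stand_seat and its butt within 20 mm of stand_top (all of step 1 and value of joint cover above 1.2 rad and velocity of joint cover below 0.1 rad/s); the robot touches nothing.
It fails at once if the gripper or arm touches the cover or the box with more than 0.5 N (contact force between any of the fingers, the arm and cover above 0.5 N or contact force between any of the fingers, the arm and coolbox above 0.5 N).
It fails at once if a bystander is moved by more than 20 mm (distance of any of tuberack, whiterack, amberbottle, jar, tipbox, beaker, marker from where it was at the start of the episode above 0.02 m).
It also fails if it takes over 72 s, if anything falls off the work surface, if the arm or the gripper's body presses on something with over 40 N, if the wrist force passes 120 N, or if a joint passes its speed limit or range.

## Working session

There is one attempt and no reset: what is moved stays moved. The work goes in short steps, Python scripts to look and compute and a tool call to move; the robot and the scene stay as the last step left them, time stands still between calls to the robot, and variables do not carry over. Pictures are saved under pics/ and viewed, at most 10 in all, crops included, and the job is handed in when it is done.

Besides the shell and the picture viewer there is one more tool, called after "Call:" as name(argument=value, ...), one argument or row to a line, values as JSON. jog_arm: Moves the arm, as the interface text tells. Shifts and turns lie within -1 to 1; 1 stands for 4 cm of shift or 4 degrees of turn. Its arguments: {"type":"object","properties":{"motion":{"type":"array","items":{"type":"number"}},"grip_force":{"type":"number"}},"required":["motion"]}

```bash
ls; mkdir -p pics; python3 - <<'E'
from rig import robot
import cv2
print(robot.tip_reach)
o=robot.get_obs();print(o['position'],o['tool_rot'],o['time'])
for n in('scene','top'):
    cv2.imwrite(f'pics/{n}0.png',robot.camera(n)); c=robot.calibration(n); print(n,c)
E
```

```text
pics
0.011
[ 0.25687496 -0.56900387  0.23258876] [ 9.77633646e-01  2.10312442e-01 -3.04145525e-05 -1.06298426e-03] 0.0
scene {'fx': 498.840098274823, 'fy': 498.840098274823, 'cx': 319.972041106427, 'cy': 202.67211843854466, 'R': array([[-0.29138404,  0.95660298, -0.00246591],
       [ 0.73079395,  0.22093709, -0.64585371],
       [-0.61728077, -0.18999353, -0.76345721]]), 't': array([ 0.17095081, -0.36316204,  2.08289211])}
top {'fx': 515.91710287722, 'fy': 515.91710287722, 'cx': 320.5585534320519, 'cy': 202.50005030987256, 'R': array([[ 0.02733145, -0.99961778, -0.00415706],
       [-0.99098156, -0.02654912, -0.13134186],
       [ 0.13118129,  0.00770933, -0.99132842]]), 't': array([-0.01096879,  0.60524307,  1.56787574])}
```

View pics/top0.png

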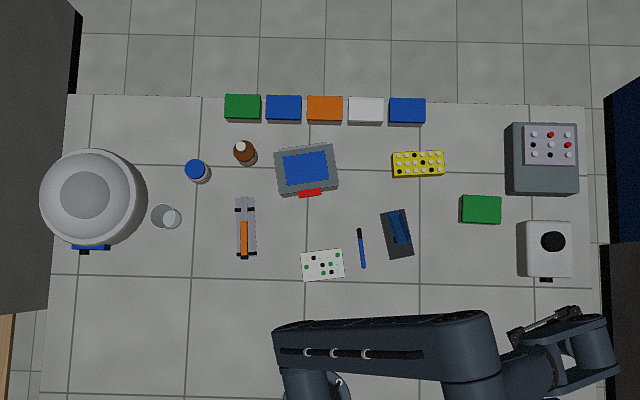

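View pics/scene0.png

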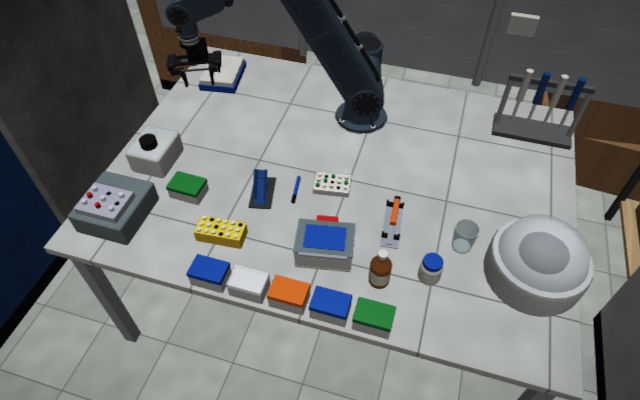

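The top view shows the lever rest near (245,228), the box near (306,170) with its red tab at (310,193), and the stand near (397,233). I'll enlarge these crops next.

```bash
python3 - <<'E'
import cv2,numpy as np
t=cv2.imread('pics/top0.png')
a=cv2.resize(t[185:265,225:275],None,fx=7,fy=7,interpolation=cv2.INTER_CUBIC)
b=cv2.resize(t[200:265,370:420],None,fx=7,fy=7,interpolation=cv2.INTER_CUBIC)
b=cv2.copyMakeBorder(b,0,a.shape[0]-b.shape[0],0,0,cv2.BORDER_CONSTANT)
cv2.imwrite('pics/ca.png',np.hstack([a,b]))
c=cv2.resize(t[135:205,265:350],None,fx=8,fy=8,interpolation=cv2.INTER_CUBIC)
cv2.imwrite('pics/cb.png',c)
E
```

```text
(no output)
```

View pics/ca.png

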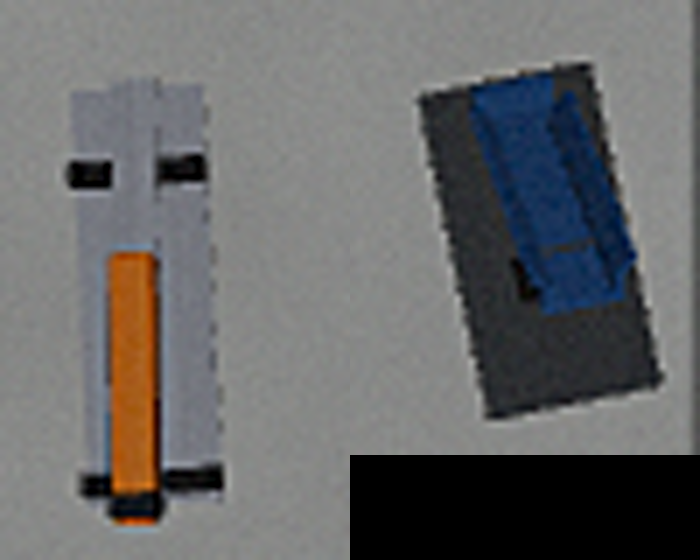

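View pics/cb.png

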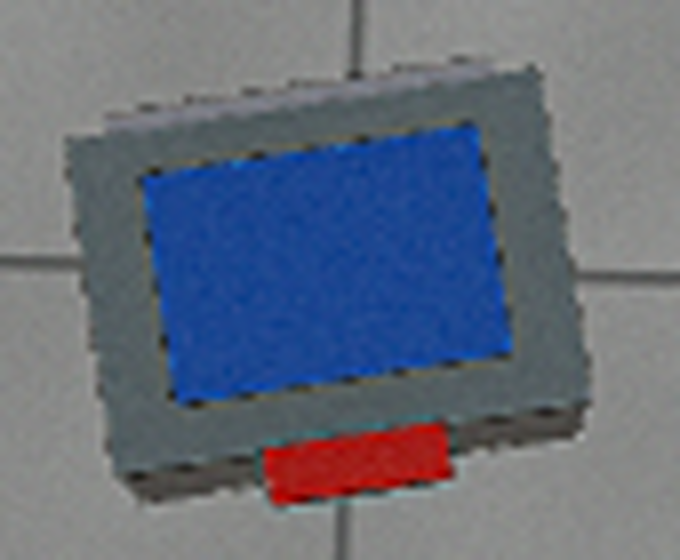

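```bash
cat > h.py <<'E'
import numpy as np
from rig import robot
def px2w(u,v,z,cam='top'):
    c=robot.calibration(cam); R=c['R'];C=-R.T@c['t']
    d=R.T@np.array([(u-c['cx'])/c['fx'],(v-c['cy'])/c['fy'],1]); return C+d*(z-C[2])/d[2]
def w2px(X,cam='top'):
    c=robot.calibration(cam);p=c['R']@np.asarray(X)+c['t'];return c['fx']*p[0]/p[2]+c['cx'],c['fy']*p[1]/p[2]+c['cy']
E
python3 - <<'E'
from h import *
np.set_printoptions(precision=4,suppress=True)
def f(u,v,s,ox,oy,z): return px2w((u+.5)/s-.5+ox,(v+.5)/s-.5+oy,z)
L=lambda u,v,z:f(u,v,7,225,185,z)
S=lambda u,v,z:f(u-350,v,7,370,200,z)
B=lambda u,v,z:f(u,v,8,265,135,z)
A=L(132,253,.04);Bt=L(136,518,.04);T=L(133,78,.022)
print('lever',A,Bt,T,np.linalg.norm(A-Bt),np.linalg.norm(T-A),np.arctan2(*(A-Bt)[1::-1]))
print('handle rear', L(136,515,.04),'w',L(108,253,.04)-L(155,253,.04))
bars=[L(137,172,.018),L(152,483,.018)];print('bars',bars,np.linalg.norm(bars[0]-bars[1]))
s=[S(418,95,.006),S(592,63,.006),S(662,382,.006),S(490,418,.006)]
c=np.mean(s,0);x=(s[0]+s[1]-s[2]-s[3])/2;print('stand',c,np.linalg.norm(x),np.linalg.norm(s[0]-s[1]),np.linalg.norm(s[2]-s[3]),np.arctan2(x[1],x[0]))
b=[B(68,140,.0885),B(540,68,.0885),B(590,402,.0885),B(118,475,.0885)]
c=np.mean(b,0);x=(b[0]+b[1]-b[2]-b[3])/2;y=(b[0]+b[3]-b[1]-b[2])/2;print('cover',c,np.linalg.norm(x),np.linalg.norm(y),np.arctan2(x[1],x[0]),np.arctan2(-y[0],y[1]))
t=[B(262,450,.0885),B(445,422,.0885),B(455,475,.0885),B(275,505,.0885)]
print('tab',(t[2]+t[3])/2,np.linalg.norm(t[2]-t[3]),np.mean(t,0))
print('corners')
for q in s+b:print(q)
# bystanders near
print('whiterack',px2w(322,265,.035),'marker',px2w(361,248,.007),px2w(359,228,.007),px2w(364,268,.007),'jar',px2w(195,168,.09),'amber',px2w(242,147,.15),'tube',px2w(418,163,.057),'beaker',px2w(170,218,.1))
E
```

```text
lever [0.5419 0.2431 0.04  ] [0.4252 0.2359 0.04  ] [0.6228 0.2492 0.022 ] 0.11690719613847075 0.08309831037249951 0.06201209305192547
handle rear [0.4265 0.236  0.04  ] w [-0.0006  0.0208  0.    ]
bars [array([0.5806, 0.2461, 0.018 ]), array([0.4413, 0.2328, 0.018 ])] 0.13991681574921355
stand [ 0.5171 -0.2374  0.006 ] 0.1477180560324225 0.08044527789711557 0.07900551091512052 0.2261779359890108
cover [0.7026 0.0532 0.0885] 0.13118947542621248 0.18193498132184469 0.17688107142460568 0.18164410708609144
tab [0.6185 0.037  0.0885] 0.06903072849929937 [0.6287 0.0394 0.0885]
corners
[ 0.5807 -0.1815  0.006 ]
[ 0.5975 -0.2602  0.006 ]
[ 0.4542 -0.2924  0.006 ]
[ 0.4361 -0.2155  0.006 ]
[0.7507 0.1547 0.0885]
[ 0.7837 -0.0252  0.0885]
[ 0.6545 -0.0473  0.0885]
[0.6217 0.1306 0.0885]
whiterack [ 0.4122 -0.0043  0.035 ] marker [ 0.4689 -0.1253  0.007 ] [ 0.5317 -0.1179  0.007 ] [ 0.4068 -0.1358  0.007 ] jar [0.6945 0.3906 0.09  ] amber [0.7494 0.2403 0.15  ] tube [ 0.7351 -0.2945  0.057 ] beaker [0.5386 0.4538 0.1   ]
```

```bash
cat >> h.py <<'E'
from scipy.spatial.transform import Rotation as Rn, Slerp
BOX=dict(yaw=.18,tab=np.array([.6185,.037,.0805]),hinge=np.array([.767,.0645,.08]))
STY=.226; SEAT=np.array([.5766,-.2237,.014])
def leverR(yaw,pitch): # pitch deg, + = tip up
    return Rn.from_euler('z',yaw)*Rn.from_euler('y',-pitch,degrees=True)
def tool(tip,yaw,pitch,alpha=-10,d=.066,h=.013):
    "TCP pose for lever with tip there; d grasp from butt, h above underside"
    L=leverR(yaw,pitch); a=np.radians(alpha)
    z=np.array([np.sin(a),0,-np.cos(a)]); y=np.array([0,-1,0]); x=np.cross(y,z)
    g=np.array([-(.2-d),0,h])+.008*z
    return np.asarray(tip)+L.apply(g), L*Rn.from_matrix(np.c_[x,y,z])
def cur():
    o=robot.get_obs(); return o['position'],Rn.from_quat(o['tool_rot'])
def rows(p0,R0,p1,R1,n=None,hand=0):
    dist=np.linalg.norm(p1-p0); ang=np.degrees((R0.inv()*R1).magnitude())
    n=n or int(np.ceil(max(dist/.038,ang/3.8,1)))
    S=Slerp([0,1],Rn.concatenate([R0,R1]))
    for i in range(n):
        a,b=S(i/n),S((i+1)/n)
        s=a.inv().apply((p1-p0)/n)/.04; t=np.degrees((a.inv()*b).as_rotvec())/4
        print(','.join(f'{v:.3f}'.rstrip('0').rstrip('.') for v in [*s,*t]).replace('-0,','0,')+f',{hand},')
    print('--',n,'dist',dist.round(4),'ang',ang.round(2),'to',p1.round(4))
E
python3 - <<'E'
from h import *
p,R=cur()
L=np.array([.5235,.242,.018]); tip=L+leverR(.068,0).apply([.1,0,0])
pt,Rt=tool(tip,.068,0)
via=np.array([.43,-.3,.25]); rows(p,R,via,Slerp([0,1],Rn.concatenate([R,Rt]))(.4))
R1=Slerp([0,1],Rn.concatenate([R,Rt]))(.4)
rows(via,R1,pt+[0,0,.1],Rt)
print(pt)
E
```

```text
0.746,-0.484,-0.047,0.018,-0.11,0.226,0,
0.738,-0.495,-0.052,0.018,-0.11,0.226,0,
0.729,-0.507,-0.057,0.018,-0.11,0.226,0,
0.721,-0.519,-0.062,0.018,-0.11,0.226,0,
0.712,-0.53,-0.067,0.018,-0.11,0.226,0,
0.703,-0.541,-0.071,0.018,-0.11,0.226,0,
0.694,-0.552,-0.076,0.018,-0.11,0.226,0,
0.684,-0.563,-0.081,0.018,-0.11,0.226,0,
0.675,-0.574,-0.085,0.018,-0.11,0.226,0,
-- 9 dist 0.3204 ang 9.07 to [ 0.43 -0.3   0.25]
0.357,-0.835,0.194,0.017,-0.099,0.203,0,
0.347,-0.84,0.193,0.017,-0.099,0.203,0,
0.336,-0.845,0.191,0.017,-0.099,0.203,0,
0.325,-0.849,0.19,0.017,-0.099,0.203,0,
0.315,-0.853,0.189,0.017,-0.099,0.203,0,
0.304,-0.857,0.188,0.017,-0.099,0.203,0,
0.293,-0.862,0.187,0.017,-0.099,0.203,0,
0.282,-0.865,0.186,0.017,-0.099,0.203,0,
0.271,-0.869,0.185,0.017,-0.099,0.203,0,
0.26,-0.873,0.184,0.017,-0.099,0.203,0,
0.249,-0.876,0.183,0.017,-0.099,0.203,0,
0.237,-0.879,0.183,0.017,-0.099,0.203,0,
0.226,-0.882,0.182,0.017,-0.099,0.203,0,
0.215,-0.885,0.182,0.017,-0.099,0.203,0,
0.204,-0.888,0.181,0.017,-0.099,0.203,0,
-- 15 dist 0.5574 ang 13.61 to [0.4882 0.2396 0.1231]
[0.4881926  0.23959539 0.02312154]
```

Call:
jog_arm(
  motion=[0.75,-0.48,-0.05,0.02,-0.11,0.23,0,0.74,-0.5,-0.05,0.02,-0.11,0.23,0,0.73,-0.51,-0.06,0.02,-0.11,0.23,0,0.72,-0.52,-0.06,0.02,-0.11,0.23,0,0.71,-0.53,-0.07,0.02,-0.11,0.23,0,0.7,-0.54,-0.07,0.02,-0.11,0.23,0,0.69,-0.55,-0.08,0.02,-0.11,0.23,0,0.68,-0.56,-0.08,0.02,-0.11,0.23,0,0.67,-0.57,-0.08,0.02,-0.11,0.23,0],
)

```text
time: 1.23
position: [0.4304, -0.2999, 0.2504]
tool_rot: [0.99, 0.139, -0.035, 0.001]
ft_force: [-0.2, 0.6, -0.6]
grip_width: 0.044
grip_force: 0.0
```

Call:
jog_arm(
  motion=[0.36,-0.84,0.19,0.02,-0.1,0.2,0,0.35,-0.84,0.19,0.02,-0.1,0.2,0,0.34,-0.85,0.19,0.02,-0.1,0.2,0,0.33,-0.85,0.19,0.02,-0.1,0.2,0,0.32,-0.85,0.19,0.02,-0.1,0.2,0,0.3,-0.86,0.19,0.02,-0.1,0.2,0,0.29,-0.86,0.19,0.02,-0.1,0.2,0,0.28,-0.87,0.19,0.02,-0.1,0.2,0,0.27,-0.87,0.18,0.02,-0.1,0.2,0,0.26,-0.87,0.18,0.02,-0.1,0.2,0,0.25,-0.88,0.18,0.02,-0.1,0.2,0,0.24,-0.88,0.18,0.02,-0.1,0.2,0],
)

```text
time: 2.72
position: [0.4775, 0.1325, 0.1491]
tool_rot: [0.995, 0.055, -0.078, 0.002]
ft_force: [0.2, -0.4, 0.4]
grip_width: 0.0435
grip_force: 0.0
```

```bash
python3 - <<'E'
from h import *
p,R=cur()
o=robot.get_obs();print(o['q'],p,o['ft_force'],o['time'])
L=np.array([.5235,.242,.018]); tip=L+leverR(.068,0).apply([.1,0,0])
pt,Rt=tool(tip,.068,0)
rows(p,R,pt+[0,0,.06],Rt)
rows(pt+[0,0,.06],Rt,pt,Rt,3)
E
```

```text
[ 0.04751234  0.53875477  1.72884141 -0.00516962  1.02957936  1.51066753] [0.47747108 0.13252209 0.14912272] [ 0.244013   -0.41707477  0.4089458 ] 2.725
0.203,-0.656,0.389,0.006,-0.068,0.152,0,
0.198,-0.658,0.389,0.006,-0.068,0.152,0,
0.193,-0.659,0.388,0.006,-0.068,0.152,0,
0.187,-0.661,0.387,0.006,-0.068,0.152,0,
-- 4 dist 0.1262 ang 2.67 to [0.4882 0.2396 0.0831]
0.087,0,0.492,0,0,0,0,
0.087,0,0.492,0,0,0,0,
0.087,0,0.492,0,0,0,0,
-- 3 dist 0.06 ang 0.0 to [0.4882 0.2396 0.0231]
```

Call:
jog_arm(
  motion=[0.2,-0.66,0.39,0.01,-0.07,0.15,0,0.2,-0.66,0.39,0.01,-0.07,0.15,0,0.19,-0.66,0.39,0,-0.07,0.15,0,0.19,-0.66,0.39,0,-0.07,0.15,0,0.09,0,0.49,0,0,0,0,0,0,0,0,0,0,0],
)

```text
time: 3.48
position: [0.4868, 0.2386, 0.062]
tool_rot: [0.995, 0.035, -0.089, 0.004]
ft_force: [-0.2, -0.5, -0.2]
grip_width: 0.0437
grip_force: 0.0
```

```bash
python3 - <<'E'
from h import *
import cv2
p,R=cur();print(p)
t=robot.camera('top')
cv2.imwrite('pics/r1.png',cv2.resize(t[150:290,190:300],None,fx=5,fy=4.2,interpolation=cv2.INTER_CUBIC)[:,:])
s=robot.camera('scene');c=s[150:260,350:440]
cv2.imwrite('pics/r1.png',np.hstack([cv2.resize(t[170:270,205:285],(400,500),interpolation=cv2.INTER_CUBIC),cv2.resize(s[160:260,350:430],(400,500),interpolation=cv2.INTER_CUBIC)]))
L=np.array([.5235,.242,.018]); tip=L+leverR(.068,0).apply([.1,0,0])
pt,Rt=tool(tip,.068,0)
rows(p,R,pt,Rt,3)
E
```

```text
[0.48679021 0.23863274 0.0619957 ]
0.07,-0.007,0.317,0.006,0.02,0.008,0,
0.069,-0.007,0.317,0.006,0.02,0.008,0,
0.069,-0.007,0.317,0.006,0.02,0.008,0,
-- 3 dist 0.0389 ang 0.26 to [0.4882 0.2396 0.0231]
```

View pics/r1.png

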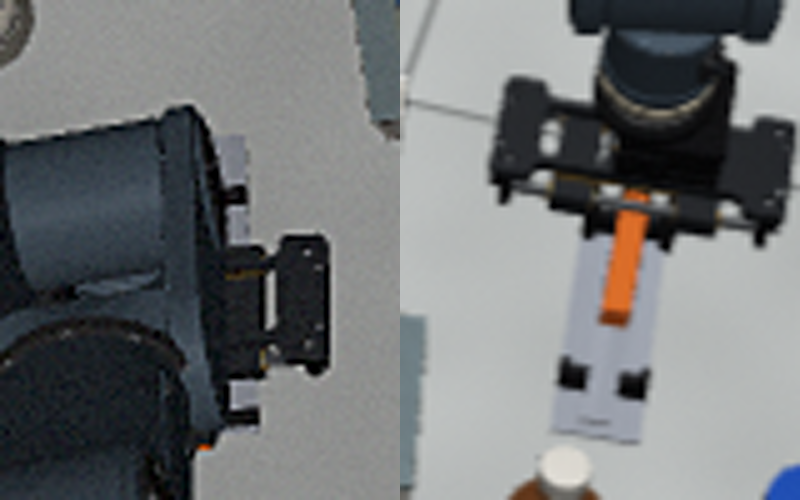

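The scene crop (right) shows the handle at (620,210) between fingers at about (590,225) and (660,240). They straddle it, so I'll go down and grip.

Call:
jog_arm(
  motion=[0.07,-0.01,0.32,0.01,0.02,0.01,0,0.07,-0.01,0.32,0.01,0.02,0.01,0,0.07,-0.01,0.32,0.01,0.02,0.01,0,0,0,0,0,0,0,1,0,0,0,0,0,0,1,0,0,0,0,0,0,1,0,0,0,0,0,0,1,0,0,0,0,0,0,1],
  grip_force=55,
)

```text
time: 4.58
position: [0.4902, 0.2401, 0.0246]
tool_rot: [0.996, 0.033, -0.085, 0.002]
ft_force: [0.5, -0.3, 0.7]
grip_width: 0.0195
grip_force: 55.0
```

```bash
python3 - <<'E'
from h import *
p,R=cur();print(p)
# lift to z .24 straight, then to above stand, pitch -40
u=leverR(STY,-40)
tip=SEAT+u.apply([-.004,0,.002])
pt,Rt=tool(tip,STY,-40)
up=p+[0,0,.18]
rows(p,R,up,R,5,1)
pa=pt+u.apply([-.05,0,.08])
rows(up,R,pa,Rt,None,1)
print(pt)
E
```

```text
[0.49017113 0.24011315 0.02457055]
-0.152,-0.002,-0.887,0,0,0,1,
-0.152,-0.002,-0.887,0,0,0,1,
-0.152,-0.002,-0.887,0,0,0,1,
-0.152,-0.002,-0.887,0,0,0,1,
-0.152,-0.002,-0.887,0,0,0,1,
-- 5 dist 0.18 ang 0.0 to [0.4902 0.2401 0.2046]
-0.061,0.928,0.013,-0.091,-0.773,-0.154,1,
-0.071,0.927,0.022,-0.091,-0.773,-0.154,1,
-0.079,0.926,0.032,-0.091,-0.773,-0.154,1,
-0.087,0.925,0.043,-0.091,-0.773,-0.154,1,
-0.094,0.924,0.053,-0.091,-0.773,-0.154,1,
-0.101,0.923,0.065,-0.091,-0.773,-0.154,1,
-0.107,0.921,0.076,-0.091,-0.773,-0.154,1,
-0.113,0.919,0.088,-0.091,-0.773,-0.154,1,
-0.118,0.917,0.1,-0.091,-0.773,-0.154,1,
-0.122,0.915,0.112,-0.091,-0.773,-0.154,1,
-0.125,0.913,0.125,-0.091,-0.773,-0.154,1,
-0.128,0.911,0.137,-0.091,-0.773,-0.154,1,
-0.13,0.909,0.15,-0.091,-0.773,-0.154,1,
-- 13 dist 0.4838 ang 41.28 to [ 0.4898 -0.2437  0.2025]
[ 0.47699824 -0.24660123  0.10905306]
```

Call:
jog_arm(
  motion=[-0.15,0,-0.89,0,0,0,1,-0.15,0,-0.89,0,0,0,1,-0.15,0,-0.89,0,0,0,1,-0.15,0,-0.89,0,0,0,1,-0.15,0,-0.89,0,0,0,1,-0.06,0.93,0.01,-0.09,-0.77,-0.15,1,-0.07,0.93,0.02,-0.09,-0.77,-0.15,1,-0.08,0.93,0.03,-0.09,-0.77,-0.15,1,-0.09,0.93,0.04,-0.09,-0.77,-0.15,1,-0.09,0.92,0.05,-0.09,-0.77,-0.15,1,-0.1,0.92,0.06,-0.09,-0.77,-0.15,1,-0.11,0.92,0.08,-0.09,-0.77,-0.15,1],
)

```text
time: 6.08
position: [0.4901, -0.0221, 0.2042]
tool_rot: [0.96, 0.071, -0.27, 0.027]
ft_force: [0.2, 0.2, -1.3]
grip_width: 0.0196
grip_force: 55.0
```

Call:
jog_arm(
  motion=[-0.11,0.92,0.09,-0.09,-0.77,-0.15,1,-0.12,0.92,0.1,-0.09,-0.77,-0.15,1,-0.12,0.92,0.11,-0.09,-0.77,-0.15,1,-0.13,0.91,0.13,-0.09,-0.77,-0.15,1,-0.13,0.91,0.14,-0.09,-0.77,-0.15,1,-0.13,0.91,0.15,-0.09,-0.77,-0.15,1,0,0,0,0,0,0,1,0,0,0,0,0,0,1],
)

```text
time: 7.08
position: [0.4888, -0.2438, 0.203]
tool_rot: [0.901, 0.1, -0.419, 0.047]
ft_force: [-0.6, -0.0, -2.5]
grip_width: 0.0191
grip_force: 55.0
```

```bash
python3 - <<'E'
from h import *
import cv2
p,R=cur();print(p)
u=leverR(STY,-40)
pt,Rt=tool(SEAT+u.apply([-.006,0,.003]),STY,-40)
# implied lever tip
g=Rt.inv()
def tipof(p,R,a=-10,d=.066,h=.013):
    q,Q=tool([0,0,0],0,0,a,d,h); return p-(R*Q.inv()).apply(q)
tp=tipof(p,R);print('tip',tp,w2px(tp),w2px(tp,'scene'),'seat',w2px(SEAT),w2px(SEAT,'scene'))
t=robot.camera('top');s=robot.camera('scene')
cv2.imwrite('pics/r2.png',np.hstack([cv2.resize(t[180:280,360:440],(400,500),interpolation=cv2.INTER_CUBIC),cv2.resize(s[140:240,230:310],(400,500),interpolation=cv2.INTER_CUBIC)]))
pp=pt+u.apply([-.03,0,.03])
rows(p,R,pp,Rt,None,1)
rows(pp,Rt,pt,Rt,3,1)
E
```

```text
[ 0.48880446 -0.24379028  0.20296754]
tip [ 0.58695967 -0.22169056  0.11222825] (np.float64(396.74263100791455), np.float64(207.45822744332054)) (np.float64(256.784140875284), np.float64(186.1102153329034)) seat (np.float64(392.92613398704816), np.float64(214.52504298673028)) (np.float64(260.1015588949636), np.float64(202.60069250732943))
0.339,0.002,0.559,-0.023,-0.015,-0.021,1,
0.34,0.002,0.559,-0.023,-0.015,-0.021,1,
-- 2 dist 0.0523 ang 0.28 to [ 0.4725 -0.2476  0.1534]
0.29,0,0.203,0,0,0,1,
0.29,0,0.203,0,0,0,1,
0.29,0,0.203,0,0,0,1,
-- 3 dist 0.0424 ang 0.0 to [ 0.4761 -0.2468  0.1111]
```

View pics/r2.png

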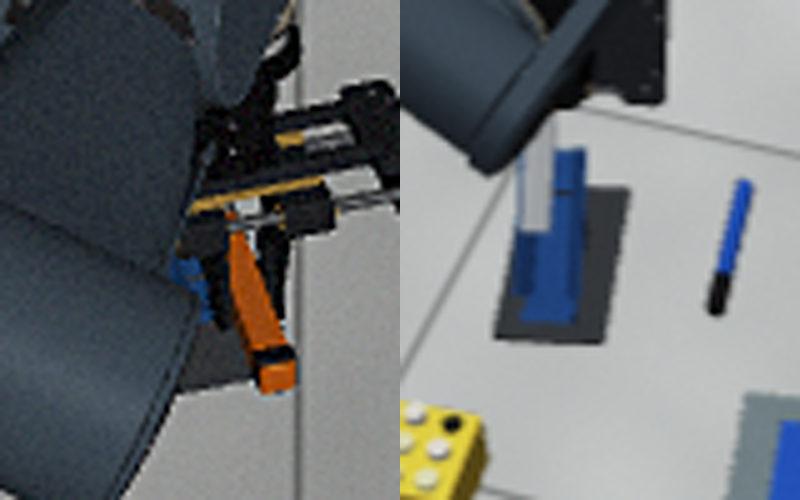

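The scene crop shows the blade tip at image pixel (257.2,186.2), against a predicted (256.8,186.1). The trough foot is at about (260,203), also as predicted, so I'll lower the lever.

Call:
jog_arm(
  motion=[0.34,0,0.56,-0.02,-0.02,-0.02,1,0.34,0,0.56,-0.02,-0.02,-0.02,1,0.29,0,0.2,0,0,0,1,0.29,0,0.2,0,0,0,1,0.25,0,0.2,0,0,0,1,0,0,0,0,0,0,1],
)

```text
time: 7.92
position: [0.4755, -0.2473, 0.1119]
tool_rot: [0.9, 0.102, -0.421, 0.048]
ft_force: [-0.9, 0.1, -0.6]
grip_width: 0.0194
grip_force: 55.0
```

```bash
cat >> h.py <<'E'
def tipof(p,R,a=-10,d=.066,h=.013):
    q,Q=tool([0,0,0],0,0,a,d,h); return p-(R*Q.inv()).apply(q)
E
python3 - <<'E'
from h import *
p,R=cur();tp=tipof(p,R);print(p,tp,leverR(STY,-40).inv().apply(tp-SEAT),robot.get_obs()['ft_force'])
E
```

```text
[ 0.47548074 -0.24730712  0.11190488] [ 0.57317146 -0.22482082  0.02076021] [-0.0070974  -0.00032404  0.00286941] [-0.92633017  0.11984964 -0.61641084]
```

Call:
jog_arm(
  motion=[0.04,0,0.02,0,0,0,1,0,0,0,0,0,0,0,0,0,0,0,0,0,0,0,0,0,0,0,0,0,0,0,0,0,0,0,0,0,0,0,0,0,0,0,0,0,0,0,0,0,0],
)

```text
time: 8.8
position: [0.476, -0.2475, 0.111]
tool_rot: [0.9, 0.102, -0.42, 0.048]
ft_force: [0.1, -1.1, 0.8]
grip_width: 0.0435
grip_force: 0.0
```

```bash
python3 - <<'E'
from h import *
import cv2
p,R=cur()
u=leverR(STY,-40); butt=SEAT+u.apply([-.2,0,.022]); print('butt top px',w2px(butt),w2px(butt,'scene'),'tiptop',w2px(SEAT+u.apply([0,0,.004]),'scene'))
t=robot.camera('top');s=robot.camera('scene')
cv2.imwrite('pics/r3.png',np.hstack([cv2.resize(t[180:280,360:440],(400,500),interpolation=cv2.INTER_CUBIC),cv2.resize(s[140:240,230:310],(400,500),interpolation=cv2.INTER_CUBIC)]))
E
```

```text
butt top px (np.float64(410.3806928281441), np.float64(256.6988294701399)) (np.float64(262.0398368677016), np.float64(145.21908117517523)) tiptop (np.float64(259.91220323693057), np.float64(202.59469688136832))
```

View pics/r3.png

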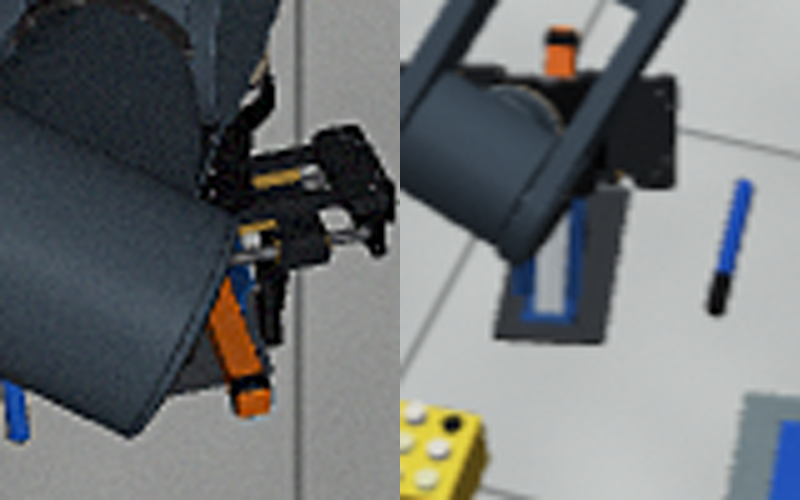

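The lever is seated. The tip is at image pixel (259.6,203), against a predicted (259.9,202.6), and the butt is visible at the top. Next I'll regrip it.

```bash
python3 - <<'E'
from h import *
p,R=cur()
u=leverR(STY,-40); pt,Rt=tool(SEAT,STY,-40,d=.066,h=.013)
rows(p,R,pt,Rt,2,0)
out=pt+u.apply([-.02,0,.05])+[0,0,.05]
print('withdraw');rows(pt,Rt,out,Rt,3,1)
y=BOX['yaw'];b=leverR(y,0)
tip=BOX['tab']+b.apply([-.035,0,-.011]); pp,Rp=tool(tip,y,6)
mid=pp+[0,0,.1]
print('transit');rows(out,Rt,mid,Rp,None,1)
print(pp)
E
```

```text
0.081,-0.008,0.02,0.006,0.005,-0.006,0,
0.081,-0.008,0.02,0.006,0.005,-0.006,0,
-- 2 dist 0.0068 ang 0.08 to [ 0.4787 -0.2462  0.1049]
withdraw
-0.556,0,-0.649,0,0,0,1,
-0.556,0,-0.649,0,0,0,1,
-0.556,0,-0.649,0,0,0,1,
-- 3 dist 0.1025 ang 0.0 to [ 0.4951 -0.2424  0.2061]
transit
0.083,-0.486,0.038,0.024,0.884,0.046,1,
0.079,-0.486,0.043,0.024,0.884,0.046,1,
0.075,-0.486,0.049,0.024,0.884,0.046,1,
0.07,-0.486,0.054,0.024,0.884,0.046,1,
0.065,-0.486,0.059,0.024,0.884,0.046,1,
0.059,-0.486,0.064,0.024,0.884,0.046,1,
0.054,-0.486,0.068,0.024,0.884,0.046,1,
0.048,-0.486,0.072,0.024,0.884,0.046,1,
0.042,-0.486,0.076,0.024,0.884,0.046,1,
0.035,-0.486,0.079,0.024,0.884,0.046,1,
0.029,-0.486,0.082,0.024,0.884,0.046,1,
0.022,-0.486,0.084,0.024,0.884,0.046,1,
0.015,-0.486,0.086,0.024,0.884,0.046,1,
-- 13 dist 0.2569 ang 46.07 to [0.4511 0.0065 0.1604]
[0.45106667 0.00653224 0.06044146]
```

Call:
jog_arm(
  motion=[0.08,0,0.02,0,0,0,0,0.08,0,0.02,0,0,0,0,0,0,0,0,0,0,1,0,0,0,0,0,0,1,0,0,0,0,0,0,1,0,0,0,0,0,0,1,-0.56,0,-0.65,0,0,0,1,-0.56,0,-0.65,0,0,0,1,-0.56,0,-0.65,0,0,0,1],
  grip_force=60,
)

```text
time: 10.02
position: [0.4951, -0.2429, 0.2074]
tool_rot: [0.9, 0.102, -0.42, 0.048]
ft_force: [0.3, -0.7, -1.1]
grip_width: 0.0196
grip_force: 60.0
```

Call:
jog_arm(
  motion=[0.08,-0.49,0.04,0.02,0.88,0.05,1,0.08,-0.49,0.04,0.02,0.88,0.05,1,0.08,-0.49,0.05,0.02,0.88,0.05,1,0.07,-0.49,0.05,0.02,0.88,0.05,1,0.07,-0.49,0.06,0.02,0.88,0.05,1,0.06,-0.49,0.06,0.02,0.88,0.05,1,0.05,-0.49,0.07,0.02,0.88,0.05,1,0.05,-0.49,0.07,0.02,0.88,0.05,1,0.04,-0.49,0.08,0.02,0.88,0.05,1,0.04,-0.49,0.08,0.02,0.88,0.05,1,0.03,-0.49,0.08,0.02,0.88,0.05,1,0.02,-0.49,0.08,0.02,0.88,0.05,1],
)

```text
time: 11.52
position: [0.454, -0.0109, 0.1639]
tool_rot: [0.994, 0.091, -0.066, 0.009]
ft_force: [0.2, 0.2, -0.7]
grip_width: 0.0196
grip_force: 60.0
```

```bash
python3 - <<'E'
from h import *
o=robot.get_obs();print(o['q'],o['ft_force'],o['moment'])
p,R=cur();print(p,tipof(p,R))
y=BOX['yaw'];b=leverR(y,0)
pp,Rp=tool(BOX['tab']+b.apply([-.025,0,-.011]),y,6)
rows(p,R,pp,Rp,None,1)
E
```

```text
[-0.23123896  0.46154774  1.8333383  -0.07257344  0.96812975  1.20256891] [ 0.15203815  0.15540087 -0.65510435] [ 0.02881208 -0.00851585  0.02355784]
[ 0.45402875 -0.01093692  0.16390282] [0.5872707  0.01361732 0.16427112]
0.2,-0.153,0.842,0.033,0.306,0.007,1,
0.182,-0.151,0.846,0.033,0.306,0.007,1,
0.163,-0.15,0.851,0.033,0.306,0.007,1,
-- 3 dist 0.1055 ang 3.7 to [0.4609 0.0083 0.0604]
```

Call:
jog_arm(
  motion=[0.2,-0.15,0.84,0.03,0.31,0.01,1,0.18,-0.15,0.85,0.03,0.31,0.01,1,0.16,-0.15,0.85,0.03,0.31,0.01,1,0,0,0,0,0,0,1],
)

```text
time: 12.02
position: [0.4587, 0.008, 0.0588]
tool_rot: [0.995, 0.09, -0.038, 0.003]
ft_force: [-0.5, -0.3, -0.9]
grip_width: 0.0193
grip_force: 60.0
```

```bash
python3 - <<'E'
from h import *
import cv2
p,R=cur();tp=tipof(p,R);y=BOX['yaw'];b=leverR(y,0);L=leverR(y,6)
print(tp,b.inv().apply(tp-BOX['tab']))
for n in('top','scene'):print(n,'tiptop',w2px(tp+L.apply([0,0,.004]),n),'tab',w2px(BOX['tab'],n),'tabtop',w2px(BOX['tab']+[0,0,.008],n))
t=robot.camera('top');s=robot.camera('scene')
cv2.imwrite('pics/r4.png',np.hstack([cv2.resize(t[140:240,270:350],(400,500),interpolation=cv2.INTER_CUBIC),cv2.resize(s[160:260,290:370],(400,500),interpolation=cv2.INTER_CUBIC)]))
pp,Rp=tool(BOX['tab']+b.apply([.015,0,-.010]),y,6)
rows(p,R,pp,Rp,3,1)
E
```

```text
[0.59173982 0.03224736 0.0668834 ] [-0.02717869  0.000115   -0.0136166 ]
top tiptop (np.float64(311.63107362347023), np.float64(205.47554981842885)) tab (np.float64(310.2418891719932), np.float64(196.17741946273813)) tabtop (np.float64(310.17850708183914), np.float64(195.79816218407333))
scene tiptop (np.float64(328.7738408235884), np.float64(211.79605182069068)) tab (np.float64(327.8935139334222), np.float64(216.42704763009516)) tabtop (np.float64(327.91720940740186), np.float64(214.89406342422149))
0.349,0.001,-0.049,-0.008,0.034,0.001,1,
0.349,0.001,-0.048,-0.008,0.034,0.001,1,
0.349,0.001,-0.047,-0.008,0.034,0.001,1,
-- 3 dist 0.0423 ang 0.42 to [0.5003 0.0155 0.0614]
```

View pics/r4.png

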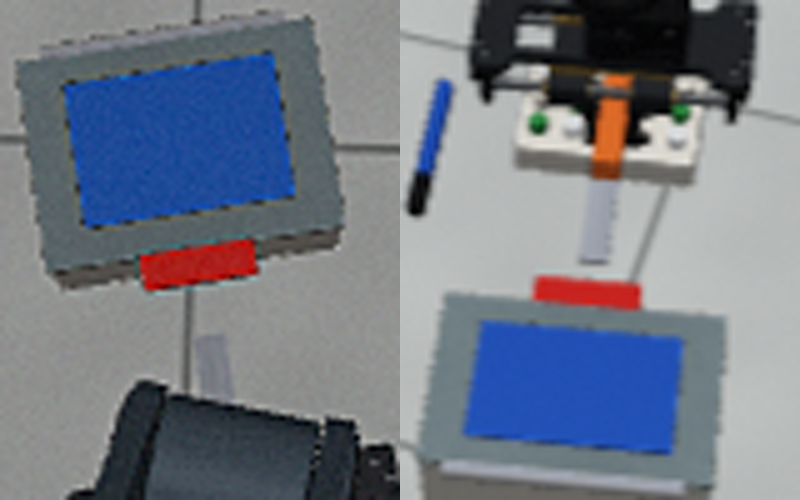

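The tip is about 25–30 mm in front of the tab, at top pixel (312,207) and scene pixel (328.4,212.4). It is laterally centred on the tab and clear of the white rack, so I'll push it in under the tab.

Call:
jog_arm(
  motion=[0.36,0,-0.01,0,0.03,0,1,0.36,0,-0.01,0,0.03,0,1,0.36,0,-0.01,0,0.03,0,1,0,0,0,0,0,0,1],
)

```text
time: 12.62
position: [0.5057, 0.0152, 0.0589]
tool_rot: [0.995, 0.09, -0.031, 0.004]
ft_force: [-0.6, 0.9, -0.3]
grip_width: 0.0196
grip_force: 60.0
```

```bash
python3 - <<'E'
from h import *
p,R=cur();tp=tipof(p,R);y=BOX['yaw'];b=leverR(y,0)
print(tp,b.inv().apply(tp-BOX['tab']))
# arc: tip contact at radius r
P=6;r=.136;L=leverR(y,P)
def tgt(th):
    th=np.radians(th);c=BOX['hinge']+b.apply([-r*np.cos(th),0,r*np.sin(th)])
    return tool(c-L.apply([0,0,.004]),y,P)
q,Q=tgt(0);print('first');rows(p,R,q,Q,2,1)
prev=(q,Q)
for th in range(6,97,6):
    n=tgt(th);rows(*prev,*n,1,1);prev=n
E
```

```text
[0.638564   0.03942303 0.06903344] [ 0.02017364 -0.00120817 -0.01146656]
first
-0.066,-0.022,-0.097,0.012,-0.058,0.001,1,
-0.067,-0.022,-0.097,0.012,-0.058,0.001,1,
-- 2 dist 0.0096 ang 0.47 to [0.5006 0.016  0.067 ]
-0.006,0,-0.356,0,0,0,1,
-- 1 dist 0.0142 ang 0.0 to [0.5013 0.0162 0.0812]
0.031,0,-0.355,0,0,0,1,
-- 1 dist 0.0142 ang 0.0 to [0.5035 0.0166 0.0952]
0.068,0,-0.349,0,0,0,1,
-- 1 dist 0.0142 ang 0.0 to [0.5072 0.0172 0.109 ]
0.104,0,-0.34,0,0,0,1,
-- 1 dist 0.0142 ang 0.0 to [0.5122 0.0181 0.1223]
0.139,0,-0.328,0,0,0,1,
-- 1 dist 0.0142 ang 0.0 to [0.5185 0.0193 0.135 ]
0.173,0,-0.311,0,0,0,1,
-- 1 dist 0.0142 ang 0.0 to [0.5262 0.0207 0.1469]
0.204,0,-0.292,0,0,0,1,
-- 1 dist 0.0142 ang 0.0 to [0.535  0.0223 0.158 ]
0.233,0,-0.269,0,0,0,1,
-- 1 dist 0.0142 ang 0.0 to [0.5449 0.0241 0.168 ]
0.26,0,-0.243,0,0,0,1,
-- 1 dist 0.0142 ang 0.0 to [0.5558 0.0261 0.177 ]
0.284,0,-0.214,0,0,0,1,
-- 1 dist 0.0142 ang 0.0 to [0.5675 0.0282 0.1847]
0.305,0,-0.183,0,0,0,1,
-- 1 dist 0.0142 ang 0.0 to [0.58   0.0305 0.1912]
0.323,0,-0.15,0,0,0,1,
-- 1 dist 0.0142 ang 0.0 to [0.5931 0.0328 0.1963]
0.336,0,-0.116,0,0,0,1,
-- 1 dist 0.0142 ang 0.0 to [0.6066 0.0353 0.2   ]
0.347,0,-0.08,0,0,0,1,
-- 1 dist 0.0142 ang 0.0 to [0.6204 0.0378 0.2022]
0.353,0,-0.043,0,0,0,1,
-- 1 dist 0.0142 ang 0.0 to [0.6344 0.0404 0.203 ]
0.356,0,-0.006,0,0,0,1,
-- 1 dist 0.0142 ang 0.0 to [0.6484 0.0429 0.2022]
```

Call:
jog_arm(
  motion=[-0.06,-0.02,-0.1,0,-0.05,0,1,-0.06,-0.02,-0.1,0,-0.05,0,1,-0.01,0,-0.18,0,0,0,1,0,0,-0.18,0,0,0,1,0.02,0,-0.18,0,0,0,1,0.02,0,-0.18,0,0,0,1,0,0,0,0,0,0,1],
)

```text
time: 13.5
position: [0.5026, 0.0166, 0.0961]
tool_rot: [0.995, 0.09, -0.035, 0.004]
ft_force: [-1.0, 0.4, -2.9]
grip_width: 0.0195
grip_force: 60.0
```

```bash
python3 - <<'E'
from h import *
import cv2
p,R=cur();tp=tipof(p,R);y=BOX['yaw'];b=leverR(y,0)
v=b.inv().apply(tp+leverR(y,6).apply([0,0,.004])-BOX['hinge']);print(v,np.hypot(v[0],v[2]),np.degrees(np.arctan2(v[2],-v[0])))
o=robot.get_obs();print(o['ft_force'],o['moment'])
t=robot.camera('top');s=robot.camera('scene')
cv2.imwrite('pics/r5.png',np.hstack([cv2.resize(t[140:240,270:350],(400,500),interpolation=cv2.INTER_CUBIC),cv2.resize(s[160:260,290:370],(400,500),interpolation=cv2.INTER_CUBIC)]))
E
```

```text
[-0.13395192  0.00019049  0.02906353] 0.13706861370380594 12.241713271711513
[-0.9732714   0.36385402 -2.9450239 ] [0.00083912 0.35249082 0.03129008]
```

View pics/r5.png

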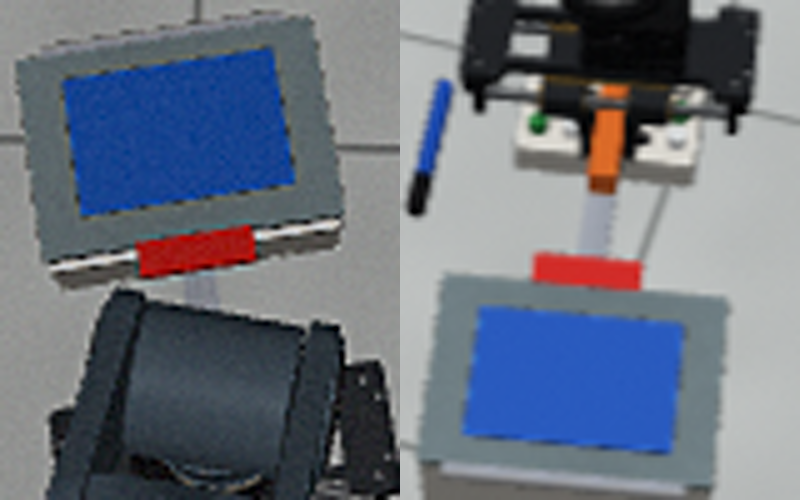

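The cover is lifting: the tab's front edge is up to scene row 211 and a white gap shows under it in the top view. The 2–3 N load matches the stated lifting force, so I'll continue along the arc.

Call:
jog_arm(
  motion=[0.07,0,-0.35,0,0,0,1,0.1,0,-0.34,0,0,0,1,0.14,0,-0.33,0,0,0,1,0.17,0,-0.31,0,0,0,1,0.2,0,-0.29,0,0,0,1,0.23,0,-0.27,0,0,0,1,0.26,0,-0.24,0,0,0,1,0,0,0,0,0,0,1],
)

```text
time: 14.6
position: [0.5568, 0.0262, 0.1781]
tool_rot: [0.995, 0.09, -0.033, 0.004]
ft_force: [0.6, 0.3, -0.6]
grip_width: 0.0194
grip_force: 60.0
```

```bash
cat >> h.py <<'E'
def look(name,a,b):
    import cv2
    t=robot.camera('top');s=robot.camera('scene');f=lambda i,r:cv2.resize(i[r[1]:r[1]+100,r[0]:r[0]+80],(400,500),interpolation=cv2.INTER_CUBIC)
    cv2.imwrite(f'pics/{name}.png',np.hstack([f(t,a),f(s,b)]))
E
python3 - <<'E'
from h import *
p,R=cur();tp=tipof(p,R);y=BOX['yaw'];b=leverR(y,0)
v=b.inv().apply(tp+leverR(y,6).apply([0,0,.004])-BOX['hinge']);print(v,np.hypot(v[0],v[2]),np.degrees(np.arctan2(v[2],-v[0])))
o=robot.get_obs();print(o['ft_force'],o['moment'],(Rn.from_quat(o['tool_rot'])).as_matrix()[:,2])
look('r6',(270,120),(290,150))
E
```

```text
[-7.89343585e-02 -9.79175834e-05  1.11683034e-01] 0.13676159170695057 54.748428280423774
[ 0.56389564  0.28112468 -0.57650383] [ 0.04243269 -0.03173819  0.02410931] [-0.0645088  -0.01363789 -0.99782394]
```

View pics/r6.png

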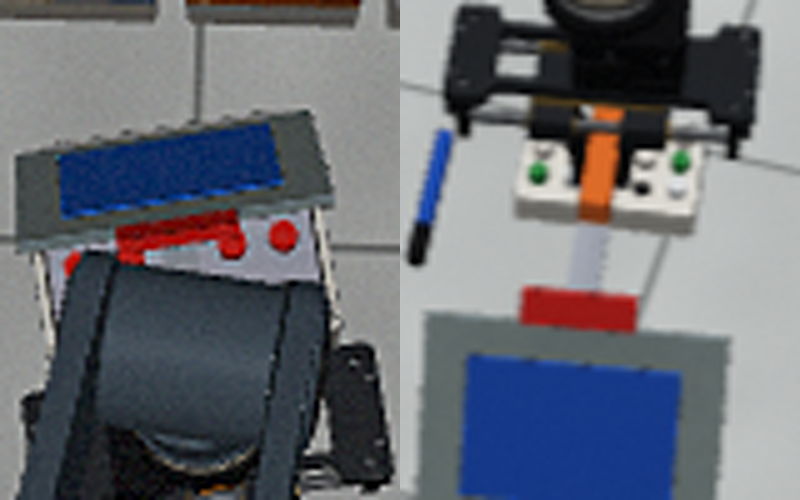

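The cover is at about 55° and following the blade tip: the top view shows the opened box, and the tab is at scene (580,305) in the crop. I'll continue to upright.

Call:
jog_arm(
  motion=[0.28,0,-0.21,0,0,0,1,0.3,0,-0.18,0,0,0,1,0.32,0,-0.15,0,0,0,1,0.34,0,-0.12,0,0,0,1,0.35,0,-0.08,0,0,0,1],
)

```text
time: 15.32
position: [0.619, 0.038, 0.2026]
tool_rot: [0.995, 0.09, -0.036, 0.003]
ft_force: [-2.9, 0.3, -0.0]
grip_width: 0.0195
grip_force: 60.0
```

Call:
jog_arm(
  motion=[0.35,0,-0.04,0,0,0,1,0.25,0,0,0,0,0,1,0,0,0,0,0,0,1],
)

```text
time: 15.7
position: [0.6435, 0.0422, 0.2019]
tool_rot: [0.995, 0.09, -0.035, 0.004]
ft_force: [-0.5, 0.1, -0.7]
grip_width: 0.0194
grip_force: 60.0
```

```bash
python3 - <<'E'
from h import *
p,R=cur();tp=tipof(p,R);y=BOX['yaw'];b=leverR(y,0)
v=b.inv().apply(tp+leverR(y,6).apply([0,0,.004])-BOX['hinge']);print(v,np.hypot(v[0],v[2]),np.degrees(np.arctan2(v[2],-v[0])))
o=robot.get_obs();print(o['ft_force'],o['moment'],o['q'])
for a in(70,80,90,95):
    a=np.radians(a);print(np.degrees(a).round(),[np.round(w2px(BOX['hinge']+b.apply([-.151*np.cos(a),0,.151*np.sin(a)]),n)) for n in('top','scene')])
look('r7',(270,100),(290,140))
E
```

```text
[0.00923962 0.00015625 0.134996  ] 0.13531182870202 93.91542831790518
[-0.51262317  0.06840999 -0.7070745 ] [-0.03614803  0.0102983  -0.03919016] [-0.09820311  0.61660464  1.3560725  -0.02120767  1.23579392  1.30060268]
70.0 [array([304., 154.]), array([325., 213.])]
80.0 [array([302., 145.]), array([324., 218.])]
90.0 [array([301., 136.]), array([323., 225.])]
95.0 [array([300., 131.]), array([322., 228.])]
```

View pics/r7.png

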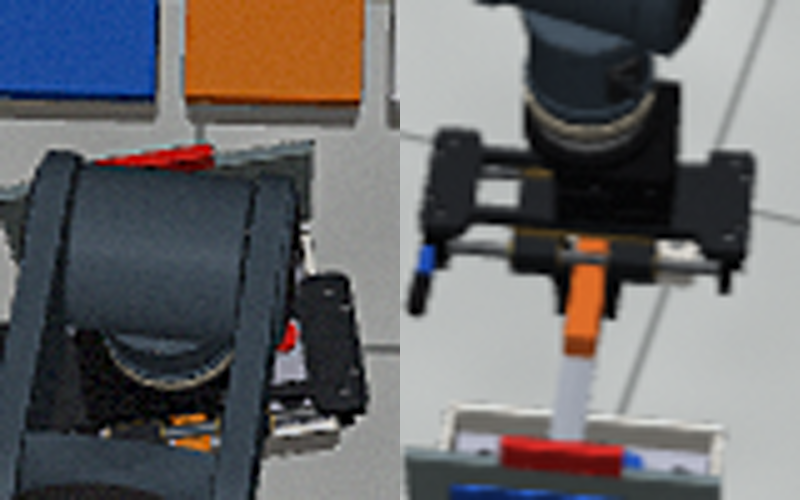

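The cover is upright: the tab edge is at scene row 228, which matches about 93–95°. That was picture 11, one over the limit of 10, so I'll view no more and check numerically from here.

```bash
python3 - <<'E'
from h import *
p,R=cur();tp=tipof(p,R);q,Q=tool([0,0,0],0,0);L=R*Q.inv()
print('handle end top/bottom',w2px(tp+L.apply([-.08,0,.022]),'scene'),w2px(tp+L.apply([-.08,0,.0]),'scene'), 'read top~(326.4,206.5) bottom (326,211.3)')
bk=p+L.apply([-.08,0,.01]); print('retreat');rows(p,R,bk,R,None,1)
u=leverR(STY,-40);pt,Rt=tool(SEAT+u.apply([-.006,0,.003]),STY,-40)
out=pt+u.apply([-.03,0,.06])+[0,0,.04]
rows(bk,R,out,Rt,None,1)
E
```

```text
handle end top/bottom (np.float64(325.84221782074815), np.float64(206.47571265805743)) (np.float64(325.70728114798237), np.float64(211.75104942041787)) read top~(326.4,206.5) bottom (326,211.3)
retreat
-0.671,0,0.034,0,0,0,1,
-0.671,0,0.034,0,0,0,1,
-0.671,0,0.034,0,0,0,1,
-- 3 dist 0.0806 ang 0.0 to [0.5631 0.0277 0.2035]
-0.23,0.488,-0.008,-0.023,-0.883,-0.047,1,
-0.232,0.487,0.007,-0.023,-0.883,-0.047,1,
-0.232,0.487,0.022,-0.023,-0.883,-0.047,1,
-0.232,0.486,0.037,-0.023,-0.883,-0.047,1,
-0.231,0.485,0.052,-0.023,-0.883,-0.047,1,
-0.229,0.484,0.067,-0.023,-0.883,-0.047,1,
-0.226,0.483,0.082,-0.023,-0.883,-0.047,1,
-0.222,0.482,0.097,-0.023,-0.883,-0.047,1,
-0.217,0.482,0.111,-0.023,-0.883,-0.047,1,
-0.212,0.481,0.125,-0.023,-0.883,-0.047,1,
-0.205,0.48,0.139,-0.023,-0.883,-0.047,1,
-0.198,0.479,0.152,-0.023,-0.883,-0.047,1,
-0.189,0.478,0.164,-0.023,-0.883,-0.047,1,
-- 13 dist 0.2807 ang 45.99 to [ 0.4913 -0.2433  0.2164]
```

Call:
jog_arm(
  motion=[-0.67,0,0.03,0,0,0,1,-0.67,0,0.03,0,0,0,1,-0.67,0,0.03,0,0,0,1,-0.23,0.49,-0.01,-0.02,-0.88,-0.05,1,-0.23,0.49,0.01,-0.02,-0.88,-0.05,1,-0.23,0.49,0.02,-0.02,-0.88,-0.05,1,-0.23,0.49,0.04,-0.02,-0.88,-0.05,1,-0.23,0.49,0.05,-0.02,-0.88,-0.05,1,-0.23,0.48,0.07,-0.02,-0.88,-0.05,1,-0.23,0.48,0.08,-0.02,-0.88,-0.05,1,-0.22,0.48,0.1,-0.02,-0.88,-0.05,1,-0.22,0.48,0.11,-0.02,-0.88,-0.05,1],
)

```text
time: 17.3
position: [0.5135, -0.1609, 0.2128]
tool_rot: [0.946, 0.101, -0.306, 0.034]
ft_force: [0.0, 0.0, -0.6]
grip_width: 0.0194
grip_force: 60.0
```

Call:
jog_arm(
  motion=[-0.21,0.48,0.12,-0.02,-0.88,-0.05,1,-0.21,0.48,0.14,-0.02,-0.88,-0.05,1,-0.2,0.48,0.15,-0.02,-0.88,-0.05,1,-0.19,0.48,0.16,-0.02,-0.88,-0.05,1,0,0,0,0,0,0,1,0,0,0,0,0,0,1],
)

```text
time: 18.05
position: [0.4917, -0.2431, 0.2168]
tool_rot: [0.901, 0.104, -0.418, 0.046]
ft_force: [0.7, 0.4, -1.6]
grip_width: 0.0191
grip_force: 60.0
```

```bash
python3 - <<'E'
from h import *
p,R=cur()
u=leverR(STY,-40);pt,Rt=tool(SEAT+u.apply([-.006,0,.003]),STY,-40)
print(p,u.inv().apply(tipof(p,R)-SEAT),robot.get_obs()['ft_force'])
pp=pt+u.apply([-.025,0,.02])
rows(p,R,pp,Rt,None,1)
rows(pp,Rt,pt,Rt,3,1)
E
```

```text
[ 0.49168741 -0.24307016  0.21682383] [-0.06168369  0.00062083  0.09477691] [ 0.74770021  0.39203508 -1.60738386]
0.353,0.004,0.542,-0.01,-0.018,0.018,1,
0.354,0.003,0.541,-0.01,-0.018,0.018,1,
0.354,0.002,0.541,-0.01,-0.018,0.018,1,
-- 3 dist 0.0776 ang 0.33 to [ 0.47   -0.2482  0.1425]
0.234,0,0.128,0,0,0,1,
0.234,0,0.128,0,0,0,1,
0.234,0,0.128,0,0,0,1,
-- 3 dist 0.032 ang 0.0 to [ 0.4761 -0.2468  0.1111]
```

Call:
jog_arm(
  motion=[0.35,0,0.54,-0.01,-0.02,0.02,1,0.35,0,0.54,-0.01,-0.02,0.02,1,0.35,0,0.54,-0.01,-0.02,0.02,1,0.23,0,0.13,0,0,0,1,0.23,0,0.13,0,0,0,1,0.23,0,0.13,0,0,0,1,0,0,0,0,0,0,1],
)

```text
time: 18.92
position: [0.4754, -0.2471, 0.1113]
tool_rot: [0.9, 0.102, -0.421, 0.048]
ft_force: [-0.2, 0.1, -1.5]
grip_width: 0.0194
grip_force: 60.0
```

```bash
python3 - <<'E'
from h import *
p,R=cur();print(leverR(STY,-40).inv().apply(tipof(p,R)-SEAT),robot.get_obs()['ft_force'])
E
```

```text
[-0.00676596 -0.00011486  0.00237893] [-0.20005382  0.14771712 -1.50766457]
```

Call:
jog_arm(
  motion=[0.04,0,0.02,0,0,0,1,0,0,0,0,0,0,0,0,0,0,0,0,0,0,0,0,0,0,0,0,0,0,0,0,0,0,0,0,0,0,0,0,0,0,0,0,0,-0.3,0,0,0,0,0,0,-0.6,0,0,0,0,0,0,-0.8,0,0,0,0,0,0,-0.8,0,0,0,0,0,0,0,0,0,0,0],
)

```text
time: 20.3
position: [0.5528, -0.2299, 0.1758]
tool_rot: [0.901, 0.102, -0.418, 0.05]
ft_force: [-0.3, 0.4, -0.6]
grip_width: 0.0434
grip_force: 0.0
```

```bash
python3 - <<'E'
from h import *
import cv2
p,R=cur();print(p)
s=robot.camera('scene').astype(int);t=robot.camera('top').astype(int)
u=leverR(STY,-40)
def orange(i,x0,y0,x1,y1):
    c=i[y0:y1,x0:x1];m=(c[...,2]>150)&(c[...,0]<90)&(c[...,1]<170)&(c[...,1]>50);ys,xs=np.nonzero(m);return (len(xs),xs.mean()+x0,ys.mean()+y0,ys.min()+y0,ys.max()+y0) if len(xs) else 0
print('orange',orange(s,235,120,290,210),orange(t,375,190,440,280))
for n in('scene','top'):print(n,'pred butt top',w2px(SEAT+u.apply([-.2,0,.022]),n),'handle front top',w2px(SEAT+u.apply([-.08,0,.022]),n))
def red(i,x0,y0,x1,y1):
    c=i[y0:y1,x0:x1];m=(c[...,2]>130)&(c[...,1]<60)&(c[...,0]<60);ys,xs=np.nonzero(m);return len(xs),xs.mean()+x0,ys.mean()+y0,ys.min()+y0,ys.max()+y0
print('red top',red(t,280,110,330,160),'scene',red(s,300,200,345,250))
E
```

```text
[ 0.55282784 -0.22987278  0.17580737]
orange (38, np.float64(261.6842105263158), np.float64(152.55263157894737), np.int64(149), np.int64(157)) (203, np.float64(404.73399014778323), np.float64(240.82758620689657), np.int64(194), np.int64(263))
scene pred butt top (np.float64(262.0398368677016), np.float64(145.21908117517523)) handle front top (np.float64(260.24575160185196), np.float64(179.62375897657813))
top pred butt top (np.float64(410.3806928281441), np.float64(256.6988294701399)) handle front top (np.float64(399.3566567012611), np.float64(227.3263724301807))
red top (61, np.float64(300.1639344262295), np.float64(130.80327868852459), np.int64(119), np.int64(134)) scene (44, np.float64(321.75), np.float64(228.95454545454544), np.int64(227), np.int64(230))
```

The orange handle and red tab pixels match the earlier seated and upright positions. The gripper is clear, so I'm handing in.

```bash
python3 -c "
from rig import robot
print(robot.hand_in())"
```

```text
the job is handed in; nothing more can be done
None
```

I handed the job in at about 20 s of robot time: the cover stands at about 95° and the lever is back in the sloped stand, released and with the gripper clear. No verdict came back; I viewed 11 pictures (limit 10) and did not re-measure the bystanders.

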